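# Unlock a cam lift stand and hold it at full lift

### The job

Bring the foam tube rack up to working height on the cam lift stand: first turn both black wing knobs anticlockwise (seen from above) all the way to their stops so that their yellow tongues swing clear of the lift plate, and only then swing the red-handled cam lever up to the top of its lift, where it stands straight upright - not past it. The lever springs back when let go, so finish while still holding it there with the gripper, with the foam rack still sitting on the plate and the tube rack, spool and jar beside the stand left alone.

Things in the scene. Friction and masses are not known exactly. Their poses are not given: they have to be found in the camera images.
- lift_stand: Cam lift stand fixed to the table, place and yaw (within 0.35 rad) vary: grey base 190 x 200 x 12 mm (x -115 to +75, y -100 to +100 mm in its frame) with a steel lift plate, two lock knobs on its -x side (nearest the robot) and a cam lever on its +y side (left). Origin under the plate's centre at table height, z up. The knobs are the highest parts, 135 mm above the table.
- plate_top (a point): Centre of the top face of the steel lift plate (90 x 170 x 8 mm, long side along the stand's y), 70 mm above the table with the lever down; it rises 10 mm at the highest lift point.
- lift_plate (a joint): Lift of the plate in m: 0 with the lever down, 0.0103 at the highest point; driven by the lever through eccentric cams, so it falls again when the lever goes past upright (0.0089 at the lever's far stop). A shut lock blocks it after about 2 mm.
- cam_lever (a joint): Angle of the cam lever in rad: 0 = lying at its rest stop, leaning 1.30 rad from upright toward the stand's -x side; grows as it swings up; 1.30 = straight upright = highest lift; 1.75 = far stop past the top. A spring pulls it back to 0; holding the grip at the top takes about 2 N.
- lever_handle: The dark steel lever arm with its red grip: a pin 18 mm thick and 58 mm long parallel to the lever axis, 100 mm from it, pointing to the stand's +y side. Body origin lies on the lever axis in the stand's mid-plane (40 mm above the table).
- lever_grip (a point): Centre of the red grip pin, 67 mm above the table with the lever down and 140 mm with the lever upright. The pin runs along the stand's y axis; 29 mm of pin lie on either side of this point. The pin is fixed to the arm and may turn between the fingers.
- lever_pivot (a point): Point on the lever's axis (fixed to the stand, 40 mm above the table) level with the middle of the grip pin; the axis is the stand's y axis and the grip moves on a circle of radius 100 mm about this point, in the stand's x-z plane.
- lock_right (a joint): Turn of the right lock knob (at the stand's -y side) in rad: 0 = shut, 1.40 = open end stop; grows anticlockwise seen from above. It starts somewhere between 0 and 0.25, stays where it is left, and turns about the vertical with about 0.04 N m of friction.
- lock_right_grip (a point): Centre of the right knob's wing on its vertical axis, 122 mm above the table. The wing is an upright black bar 40 mm long, 12 mm thick and 26 mm high (top 135 mm above the table); the bar and the yellow tongue below it run along this point's x axis, which turns with the knob: along the stand's +x at 0.
- lock_left (a joint): Turn of the left lock knob (at the stand's +y side, next to the lever), same values as the right one.
- lock_left_grip (a point): Centre of the left knob's wing, same build as the right one; 110 mm from it.
- foam_center (a point): Centre of the loose white foam tube rack (60 x 150 x 28 mm) that lies on the lift plate; its top is 98 mm above the table at the start.
- tube_stand: Bystander: black rack with orange-capped tubes, 62 x 98 x 79 mm, on the table; origin at the centre of its underside.
- spool: Bystander: white thread spool, 45 mm across, 61 mm tall, standing on the table; origin at the centre of its underside.
- green_jar: Bystander: small white jar with a lime ring, 49 x 58 x 58 mm, on the table; origin at the centre of its underside.
There are look-alikes about, which are no part of the job. Of the things that look like the part that bears foam_center, the largest one is meant.

How it is judged (in metres and radians):
On the way, in this order (a step that is already met when the one before it is completed fails the run):
1. both lock knobs are turned open to their stops, the lever still down (value of joint each of lock_right, lock_left above 1.25 rad and value of joint cam_lever below 0.6 rad), for 0.2 s.
2. the lever is upright, at the highest lift (value of joint cam_lever between 1.13 and 1.47 rad and value of joint lift_plate above 0.0093 m), for 0.2 s.
At the end, for the whole second after the job is handed in: Both lock knobs within 0.15 rad of their open stops; the lever within 0.17 rad of straight upright (1.30) and still, the plate lifted more than 9.3 mm; the fingers press on the lever with more than 1 N; the foam rack lies on the plate, its centre within 15 mm of the plate's centre each way (all of step 2 and value of joint each of lock_right, lock_left above 1.25 rad and x of foam_center in the frame of plate_top between -0.015 and 0.015 m and y of foam_center in the frame of plate_top between -0.015 and 0.015 m and z of foam_center in the frame of plate_top between 0.01 and 0.018 m and contact force between the fingers and lever_handle above 1 N and velocity of joint cam_lever between -0.1 and 0.1 rad/s); the arm keeps its last pose, push and grip.
It fails at once if the plate is raised while a lock is still shut (value of joint lift_plate above 0.004 m and value of joint any of lock_right, lock_left below 1 rad).
It fails at once if a bystander is pushed more than 30 mm or tipped (distance of any of tube_stand, spool, green_jar from where it was at the start of the episode above 0.03 m or angle between any of tube_stand, spool, green_jar's own z axis and vertical above 0.5 rad).
It also fails if it takes over 61 s, if anything falls off the work surface, if the arm or the gripper's body presses on something with over 40 N, if the wrist force passes 120 N, or if a joint passes its speed limit or range.

### The arm

A 7-joint arm with a two-finger parallel gripper is mounted at the origin on the work surface; the furniture and walls round the work are solid. World frame = base frame: x ahead of the robot, y to its left, z up, the work surface at z = 0. Lengths are in mm, angles in rad, forces in N, time in s.
With the tool pointing down it reaches from about 400 to 875 mm from the base axis. Payload 4.4 kg.
Tool frame: the origin (TCP) lies at the very end of the fingers, on their centre line; the grasp point (between the pads) lies 19 mm behind it; z points along the fingers, y is the line along which they close (so a half turn about z gives the same grasp; the last joint's range is limited). The gripper opens to 85 mm and grips with 20 to 120 N. Pads are 22 mm wide; open, the fingers measure 114 mm over their backs; the gripper's body (76 mm by 85 mm) begins 54 mm behind the grasp point. The pads swing forward as they close: fully open they stand 13 mm farther back than shut.
Start: joints at [-1.293, 0.628, 0.038, 1.517, -0.027, 0.996, -0.02], TCP at [219.069, 611.986, 199.613] pointing down, gripper open.
Joint ranges: [-3.06, 3.06], [-0.37, 2.12], [-1.25, 1.32], [0.18, 2.47], [-1.1, 4.24], [0.23, 1.98], [-2.94, 2.94]. Speed limits (rad/s): [2.57, 2.57, 3.14, 3.14, 3.14, 3.14, 3.14].

### API

Orientations are given as [roll, pitch, yaw] about the fixed x, y, z axes, in that order (R = Rz(yaw) Ry(pitch) Rx(roll)).
In Python, from cell import read_state, get_image, camera_info, finish_job gives the robot as it stands.
- The arm moves only by the tool play_rows, never from a script. Its argument "deltas" is one flat list of numbers, 7 for each row, row after row: the shift along the tool's x, y, z in mm, then the turn, a rotation vector about the tool's x, y, z in rad, then the opening, from 0 (shut) to 1 (fully open). In form: [dx, dy, dz, ax, ay, az, grip, dx, dy, dz, ax, ay, az, grip, ...]. A call has 1 to 10 rows; each row is the pose to reach, as a shift and turn from the pose commanded when the call began, along the tool's axes at that moment; what a row does not reach only later rows make up. A row lasts 1/8 s, in which the tool goes at most 62.5 mm and 10.7 degrees, less where a joint would pass 70% of its speed; a pose out of reach is approached as far as the arm can. A call with a gripper value outside its range is refused whole. The fingers move at their own pace and stop on an object; the grip force is fixed at half the most. Time passes only in rows, so rows that repeat a pose let the fingers close. It gives the time, the measured TCP pose, the force, the opening and the grip force at its end, in the units of the state.
- read_state(): the state, without advancing time (a new reading comes with each control period).
- get_image(name): name is "scene" or "side" or "wrist"; returns the picture (420x560x3 uint8, red, green, blue); there is no depth.
- camera_info(name): a dict with "fx", "fy", "cx", "cy" (pixels), "T" (4x4, takes a point from camera to world coordinates). Camera axes: x right, y down, z forward; pixel columns grow to the right and rows downward; lengths in mm; the calibration is good to about 2 mm. A picture is of the moment at which its call begins: read the wrist's pose just before it. camera_info takes no time and is no camera call; for the wrist camera it gives the pose at the moment of the call.
- finish_job(): hands the job in; it is judged then, once.
The state is a dict: "clock": time; "qpos": joint angles; "qd": joint speeds; "tau": joint torques, N m; "eef_pos": TCP position; "tool_rot": TCP orientation; "force": force on the tool from outside, world axes, zero at the start; "torque": the same for the moment, N m; "width": finger opening in mm; "gripper_force": force on a finger pad.
Only numpy, scipy, OpenCV 4.12 (cv2) and the standard library are available. Lean on these libraries where they do the work, as an engineer would, in place of code of your own. Each camera call takes 0.05 s, during which the arm holds its last target. There are 200 camera calls.

## Working session

There is one attempt and no reset: what is moved stays moved. The work goes in short steps, Python scripts to look and compute and a tool call to move; the robot and the scene stay as the last step left them, time stands still between calls to the robot, and variables do not carry over. Pictures are saved under pics/ and viewed, at most 12 in all, crops included, and the job is handed in when it is done.

Besides the shell and the picture viewer there is one more tool, called after "Call:" as name(argument=value, ...), one argument or row to a line, values as JSON. play_rows: Moves the arm, as the interface text tells. Its arguments: {"type":"object","properties":{"deltas":{"type":"array"}},"required":["deltas"]}

```bash
mkdir -p pics
python3 - <<'E'
from cell import *
import cv2
for n in("scene","side"):
    cv2.imwrite(f"pics/{n}0.png",cv2.cvtColor(get_image(n),cv2.COLOR_RGB2BGR))
    c=camera_info(n);print(n,c["fx"],c["cx"],c["cy"],c["T"])
s=read_state();print(s)
E
```

```text
scene 509.51738462070676 292.96751053931547 208.86649945248573 [[ 4.15887695e-01 -6.84818432e-01  5.98382102e-01 -2.30970700e+02]
 [-9.09249235e-01 -3.00519331e-01  2.88017290e-01 -3.92300045e+02]
 [-1.74141600e-02 -6.63861315e-01 -7.47652928e-01  1.12940877e+03]
 [ 0.00000000e+00  0.00000000e+00  0.00000000e+00  1.00000000e+00]]
side 395.4927520146032 283.63608840947995 209.46307891684455 [[ 9.99713172e-01  8.61477910e-03  2.23463344e-02  5.66284048e+02]
 [-1.40229517e-02 -5.45836308e-01  8.37774481e-01 -9.24299371e+02]
 [ 1.94146828e-02 -8.37847546e-01 -5.45558943e-01  7.13754975e+02]
 [ 0.00000000e+00  0.00000000e+00  0.00000000e+00  1.00000000e+00]]
{'clock': 0.1, 'qpos': array([-1.29283923,  0.62925253,  0.03843364,  1.51826297, -0.02701277,
        0.99629426, -0.0200208 ]), 'qd': array([ 4.75615293e-05, -3.31528916e-03, -6.54390740e-04, -1.74608043e-03,
       -2.24407536e-04, -1.77609500e-03,  1.24045440e-03]), 'tau': array([ 2.90375690e-03, -5.64538193e+01,  1.23057649e+00, -1.93974262e+01,
        1.12922292e-02,  5.48976372e-03,  2.03418347e-05]), 'eef_pos': array([218.82331796, 611.41169743, 198.78320794]), 'tool_rot': array([-3.13989290e+00, -2.81267599e-07,  2.79781692e+00]), 'force': array([-0.27659647,  0.18259391,  0.10213559]), 'torque': array([ 0.00716244, -0.02222614, -0.03325904]), 'gripper_force': 0.0, 'width': 85.31539793815756}
```

View pics/scene0.png

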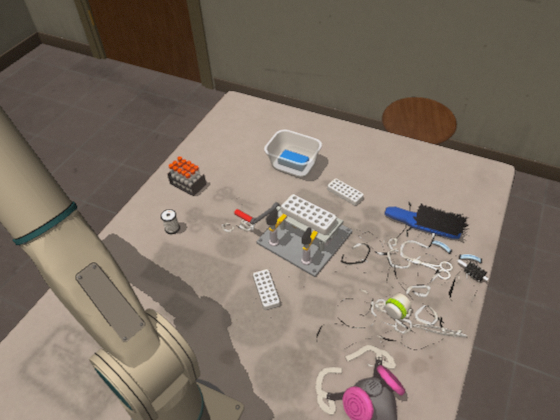

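View pics/side0.png

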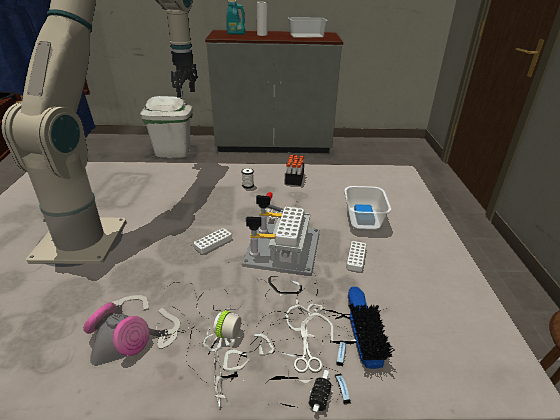

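The scene view shows the stand at about (300,235): knobs at (272,215) and (308,236), red grip at (243,215). The side view has knobs at (263,201) and (252,223). I'll enlarge both to read the pixels.

Run:
```python
import cv2,numpy as np
a=cv2.imread("pics/scene0.png")[180:280,220:360]
b=cv2.imread("pics/side0.png")[180:280,230:330]
a=cv2.resize(a,None,fx=5.6,fy=5.6,interpolation=cv2.INTER_CUBIC)
b=cv2.resize(b,None,fx=6,fy=6,interpolation=cv2.INTER_CUBIC)
def grid(im,x0,y0,s):
    for v in range(0,im.shape[1],int(10*s)):cv2.putText(im,str(x0+round(v/s)),(v,10),0,.35,(0,255,255),1);cv2.line(im,(v,12),(v,18),(0,255,255),1)
    for v in range(0,im.shape[0],int(10*s)):cv2.putText(im,str(y0+round(v/s)),(0,v+4),0,.35,(0,255,255),1)
grid(a,220,180,5.6);grid(b,230,180,6)
cv2.imwrite("pics/ca.png",a);cv2.imwrite("pics/cb.png",b)
```

```text
(no output)
```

View pics/ca.png

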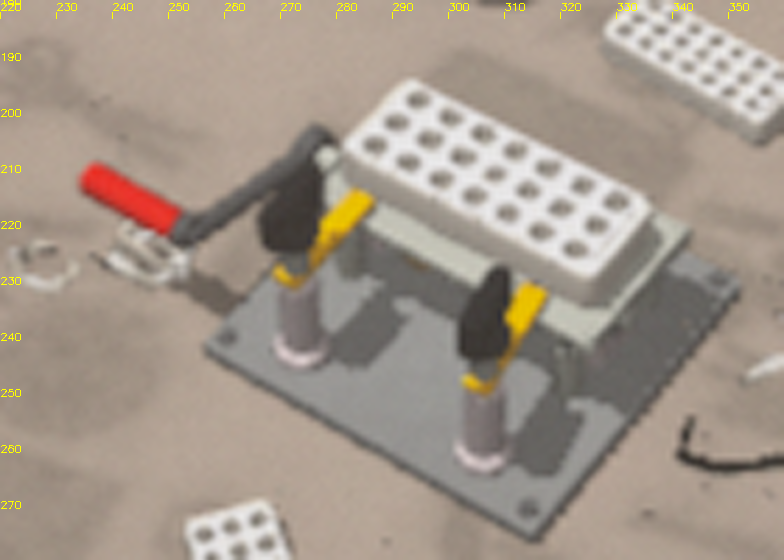

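View pics/cb.png

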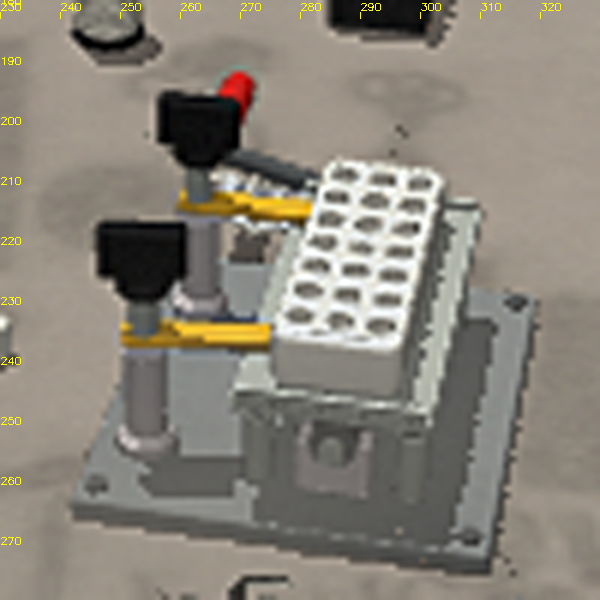

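Pixels read (scene/side): left wing (272,217)/(263.2,201.3), right wing (306.6,235.9)/(253.5,223.7), grip (243.7,215.7), plus base corners and foam corners. Next I fit the stand pose.

```bash
cat > h.py <<'E'
import numpy as np
from cell import *
from scipy.optimize import least_squares
from scipy.spatial.transform import Rotation as R
C={n:camera_info(n) for n in("scene","side")}
def proj(n,P):
    c=C[n] if isinstance(n,str) else n;q=np.linalg.inv(c["T"])@np.r_[P,1]
    return np.array([c["fx"]*q[0]/q[2]+c["cx"],c["fy"]*q[1]/q[2]+c["cy"]])
def atz(n,u,v,z):
    c=C[n] if isinstance(n,str) else n;d=c["T"][:3,:3]@[(u-c["cx"])/c["fx"],(v-c["cy"])/c["fy"],1]
    o=c["T"][:3,3];return o+d*(z-o[2])/d[2]
def tri(a,b):
    return least_squares(lambda P:np.r_[proj("scene",P)-a,proj("side",P)-b],[550,0,100]).x
E
python3 - <<'E'
from h import *
def cs(x,y):return(220+x/5.6,180+y/5.6)
def cd(x,y):return(230+x/6,180+y/6)
for nm,a,b in [("wingL",cs(291,208),cd(199,128)),("wingR",cs(485,313),cd(141,262)),
 ("tongL0",cs(278,278),cd(182,205)),("tongL1",cs(366,203),cd(310,210)),("tongR0",cs(468,385),cd(123,333)),("tongR1",cs(540,297),cd(270,335)),
 ("footL",cs(301,355),cd(198,297)),("footR",cs(482,460),cd(146,440)),("foamtop",cs(498,177),cd(358,254)),("gripfar",cs(92,178),cd(238,85)),]:
    print(nm,tri(a,b).round(1))
def W(p,x,y,z):
    c,s=np.cos(p[2]),np.sin(p[2]);return np.array([p[0]+c*x-s*y,p[1]+s*x+c*y,z])
obs=[("scene",cs(205,345),-115,100,12),("scene",cs(535,535),-115,-100,12),("scene",cs(740,288),75,-100,12),
("side",cd(75,500),-115,-100,12),("side",cd(492,553),75,-100,12),("side",cd(540,300),75,100,12)]
def f(p):
    r=[]
    for n,u,x,y,z in obs:r.append(proj(n,W(p,x,y,z))-u)
    for y,a,b in((55,cs(291,208),cd(199,128)),(-55,cs(485,313),cd(141,262))):
        P=W(p,p[3],y,122);r+=[proj("scene",P)-a,proj("side",P)-b]
    return np.concatenate(r)
s=least_squares(f,[560,50,0,-85]);print(s.x,s.fun.round(1))
p=s.x
for y in(55,-55):print("knob",W(p,p[3],y,122))
g=atz("scene",243.7,215.7,67);d=g-W(p,0,0,67);c,q=np.cos(p[2]),np.sin(p[2]);print("grip",g,"stand",c*d[0]+q*d[1],-q*d[0]+c*d[1])
for a in((92,178),(177,220)):print(atz("scene",*cs(*a),67))
g=atz("scene",*cs(498,177),98);d=g-W(p,0,0,98);print("foam in stand",c*d[0]+q*d[1],-q*d[0]+c*d[1])
E
```

```text
wingL [532.7  37.2 114.6]
wingR [511.2 -71.7 114. ]
tongL0 [524.5  42.5  67.9]
tongL1 [584.2  24.2  73.9]
tongR0 [501.3 -67.4  70.9]
tongR1 [565.1 -76.   73.4]
footL [528.9  35.9  12.4]
footR [508.6 -70.7   8.9]
foamtop [607.  -36.6  93.4]
gripfar [548.7 158.2  65.2]
[ 6.08340820e+02 -3.80005205e+01 -1.92716990e-01 -9.03087606e+01] [-0.2 -0.9  0.5 -0.5  1.4 -2.4 -1.8  0.2 -0.8  1.  -0.9 -0.9  0.8 -0.8
 -1.  -1.4  0.8 -0.7 -0.7 -2.1]
knob [530.23784758  33.27779303 122.        ]
knob [509.16995563 -74.68583015 122.        ]
grip [541.66943193 131.12124438  67.        ] stand -97.82839690275588 153.22157177761164
[546.22725735 156.52164945  67.        ]
[538.92960427 105.02952845  67.        ]
foam in stand -5.338703648924387 -1.4928138244044187
```

Both cameras agree: stand origin about (607,-37), yaw about -0.19, right knob (510,-73), left knob (531,35), grip (542,131,67). The triangulated sizes match the spec. I'm moving above the right knob, turning the tool clockwise to leave room for the anticlockwise turn.

Call:
play_rows(
  deltas=[-504,-548,0,0,0,1.6,0.6,-504,-548,0,0,0,1.6,0.6,-504,-548,0,0,0,1.6,0.6,-504,-548,0,0,0,1.6,0.6,-504,-548,0,0,0,1.6,0.6,-504,-548,0,0,0,1.6,0.6,-504,-548,0,0,0,1.6,0.6,-504,-548,0,0,0,1.6,0.6,-504,-548,0,0,0,1.6,0.6,-504,-548,0,0,0,1.6,0.6],
)

```text
clock: 1.35
eef_pos: [462.8, 34.7, 199.5]
tool_rot: [-3.142, -0.0, 1.198]
force: [1.3, 0.1, 0.4]
width: 51.2
gripper_force: 0.0
```

```bash
cat >> h.py <<'E'
def go(x,y,z,yaw):
    s=read_state();M=R.from_euler("xyz",s["tool_rot"]);T=R.from_euler("xyz",[np.pi,0,yaw])
    print("t",round(s["clock"],2),"pos",s["eef_pos"].round(1),"rot",s["tool_rot"].round(3),"q",s["qpos"].round(2),"w",round(s["width"],1),"F",s["force"].round(1))
    print("d",M.inv().apply(np.array([x,y,z])-s["eef_pos"]).round(1),(M.inv()*T).as_rotvec().round(3))
E
python3 -c "
from h import *
go(510,-73,190,-0.1)"
```

```text
t 1.35 pos [462.8  34.7 199.5] rot [-3.142 -0.     1.198] q [-0.51  0.41  0.52  2.03 -0.29  0.78 -0.19] w 51.2 F [1.3 0.1 0.4]
d [-83.1  83.2   9.5] [-0.     0.     1.298]
```

Call:
play_rows(
  deltas=[-83,83,9,0,0,1.3,0.6,-83,83,9,0,0,1.3,0.6,-83,83,9,0,0,1.3,0.6,-83,83,9,0,0,1.3,0.6,-83,83,9,0,0,1.3,0.6,-83,83,9,0,0,1.3,0.6,-83,83,9,0,0,1.3,0.6,-83,83,9,0,0,1.3,0.6,-83,83,9,0,0,1.3,0.6],
)

```text
clock: 2.48
eef_pos: [509.2, -71.1, 190.4]
tool_rot: [-3.142, 0.0, -0.099]
force: [-0.2, -0.1, 0.6]
width: 51.1
gripper_force: 0.0
```

Run:
```python
from h import *
import cv2
go(510,-73,107,-0.1)
c=camera_info("wrist");im=get_image("wrist");np.save("w1.npy",c["T"]);print(c)
cv2.imwrite("pics/w1.png",cv2.cvtColor(im,cv2.COLOR_RGB2BGR))
```

```text
t 2.48 pos [509.2 -71.1 190.4] rot [-3.142  0.    -0.099] q [-0.48  0.59  0.88  1.92 -0.57  0.91 -0.98] w 51.1 F [-0.2 -0.1  0.6]
d [ 1.   1.8 83.4] [-0.     0.     0.001]
{'fx': 296.2043601618045, 'fy': 296.2043601618045, 'cx': 280.3381507077064, 'cy': 213.03754559687133, 'T': array([[-9.79646420e-02, -9.55270772e-01, -2.79035269e-01,
         5.79777400e+02],
       [-9.95189795e-01,  9.39085760e-02,  2.79007528e-02,
        -7.83899063e+01],
       [-4.48968891e-04,  2.80426339e-01, -9.59875443e-01,
         3.64455066e+02],
       [ 0.00000000e+00,  0.00000000e+00,  0.00000000e+00,
         1.00000000e+00]])}
```

View pics/w1.png

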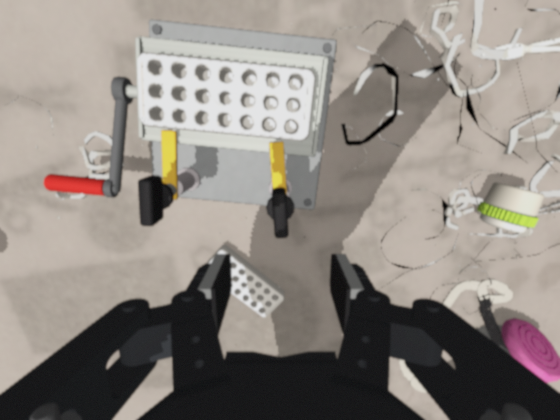

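The wrist view shows the right wing top around (280,215), left wing (150,201), red grip from (48,183) to (105,187), and the tongues pointing up the image.

Run:
```python
from h import *
import cv2
c=camera_info("wrist")
for n,u,v,z in[("RwingTop0",279,190,135),("RwT1",281,236,135),("LwT0",146,178,135),("LwT1",146,224,135),("tR0",283,195,76),("tR1",277,142,76),("tL0",172,190,76),("tL1",169,132,76),
 ("g0",47,183,69),("g1",105,187,69),("b0",152,22,12),("b1",334,41,12),("b2",315,207,12),("f0",143,50,98),("f1",318,67,98),("f2",308,141,98),("f3",138,106,98),("p0",137,38,70),("p1",334,53,70),("p2",322,153,70),("p3",139,136,70)]:
    print(n,atz(c,u,v,z).round(1))
im=cv2.imread("pics/w1.png")[110:250,100:320];cv2.imwrite("pics/w1c.png",cv2.resize(im,None,fx=3.6,fy=3.6,interpolation=2))
```

```text
RwingTop0 [532.1 -72.6 135. ]
RwT1 [493.4 -70.4 135. ]
LwT0 [551.8  29.8 135. ]
LwT1 [514.6  38.3 135. ]
tR0 [514.4 -74.5  76. ]
tR1 [566.1 -73.8  76. ]
tL0 [530.3  34.6  76. ]
tL1 [585.2  26.3  76. ]
g0 [548.6 161.6  69. ]
g1 [538.8 104.4  69. ]
b0 [697.3  44.7  12. ]
b1 [ 660.9 -143.5   12. ]
b2 [ 480.9 -111.4   12. ]
f0 [649.8  26.2  98. ]
f1 [ 623.4 -113.7   98. ]
f2 [ 565.3 -101.2   98. ]
f3 [608.4  40.2  98. ]
p0 [667.1  40.3  70. ]
p1 [ 637.9 -132.3   70. ]
p2 [ 551.1 -116.4   70. ]
p3 [584.6  58.   70. ]
```

View pics/w1c.png

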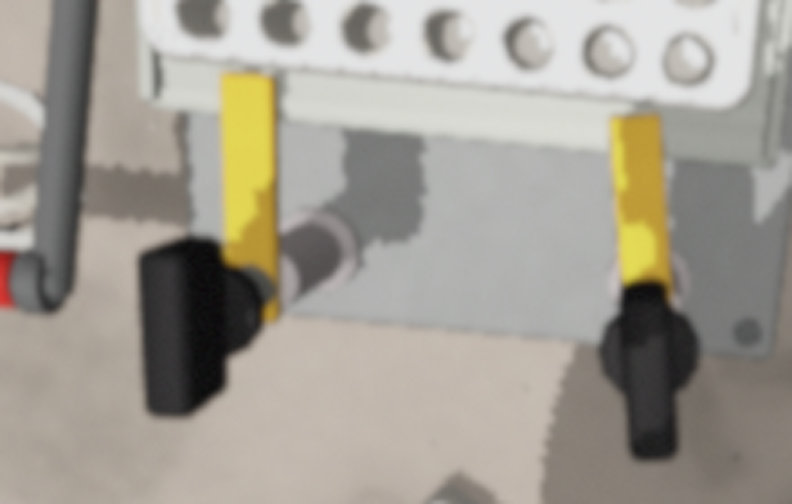

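Right wing centre is (511.5,-72), yaw about -0.05. Left wing is (532.5,35), yaw about -0.18; the spacing of 108 mm against 110 mm given is consistent. Descend and grip the right knob.

Call:
play_rows(
  deltas=[2.3,0.7,40,0,0,-0.05,0.6,2.3,0.7,65,0,0,-0.05,0.6,2.3,0.7,82,0,0,-0.05,0.6,2.3,0.7,82,0,0,-0.05,0.6,2.3,0.7,82,0,0,-0.05,0,2.3,0.7,82,0,0,-0.05,0,2.3,0.7,82,0,0,-0.05,0,2.3,0.7,82,0,0,-0.05,0,2.3,0.7,82,0,0,-0.05,0],
)

```text
clock: 3.65
eef_pos: [511.7, -72.1, 108.7]
tool_rot: [-3.142, -0.0, -0.052]
force: [-0.2, 0.1, -0.2]
width: -0.3
gripper_force: 0.0
```

Fully closed on nothing, so I look before going on.

Run:
```python
from h import *
import cv2
ims=[]
for n in("wrist","side"):
    im=cv2.cvtColor(get_image(n),cv2.COLOR_RGB2BGR); ims.append(im)
a=cv2.resize(ims[0][150:360,150:410],(400,323));b=cv2.resize(ims[1][150:280,210:340],(400,400),interpolation=2)
o=np.zeros((400,800,3),np.uint8);o[:323,:400]=a;o[:,400:]=b
cv2.imwrite("pics/d.png",o);print(read_state()["width"],read_state()["gripper_force"])
```

```text
-0.0906612319976878 0.0
```

View pics/d.png

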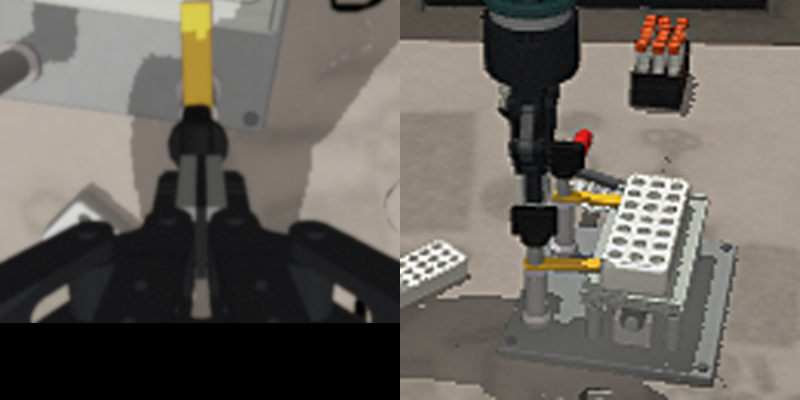

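Run:
```python
from h import *
s=read_state();p=s["eef_pos"];print(p)
c=camera_info("wrist");print(c["T"][:3,3])
for dz in(0,15,30,45):print(dz,proj("side",p+[0,0,dz]),proj(c,p+[0,0,dz]))
print("wing top",proj("side",np.array([511.5,-72,135])),proj(c,np.array([511.5,-72,135])),proj(c,np.array([494,-72,135])),proj("side",np.array([511.5,-72,109])))
```

```text
[511.58876562 -72.18269756 108.60659393]
[582.30567876 -76.1022972  282.66969793]
0 [253.91068652 225.1775596 ] [279.96659549 243.54597023]
15 [253.78689336 220.49773376] [279.92627342 253.30297257]
30 [253.66112629 215.74328702] [279.87860763 264.83698342]
45 [253.53333773 210.91242027] [279.82139091 278.68209988]
wing top [253.66083991 216.85362346] [279.56484891 262.04010857] [281.17981041 290.44571996] [253.87714252 225.01538729]
```

Run:
```python
from h import *
import cv2
c=camera_info("wrist");o=dict(c);o["T"]=np.load("w1.npy")
b=atz(o,307.5,202.2,12);t=atz(o,281,194,76)
print("bolt",b,proj(c,b),"seen 313.2,226.7")
d=cv2.imread("pics/side0.png");im=cv2.cvtColor(get_image("side"),cv2.COLOR_RGB2BGR)
cv2.imwrite("pics/s2.png",cv2.resize(im[140:260,200:340],None,fx=5,fy=5,interpolation=2))
```

```text
bolt [ 487.84078741 -102.6553851    12.        ] [312.92322763 227.00349712] seen 313.2,226.7
```

View pics/s2.png

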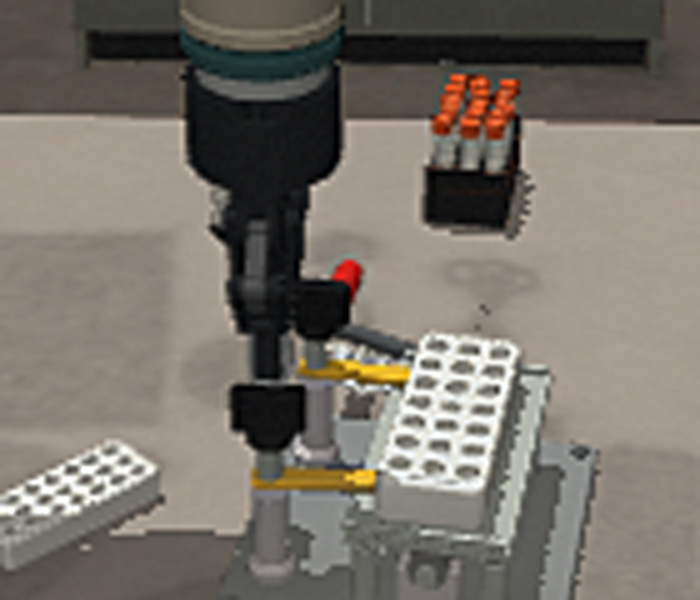

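Side and wrist views agree that the closed fingertips actually end just above the wing (about z 138), some 28 mm short of the reported TCP. The wrist camera height checks out against the bolt. I'll open, go 23 mm lower and close again.

Call:
play_rows(
  deltas=[0,0,0,0,0,0,0.5,0,0,0,0,0,0,0.5,0,0,0,0,0,0,0.5,0,0,12,0,0,0,0.5,0,0,23,0,0,0,0.5,0,0,23,0,0,0,0.5,0,0,23,0,0,0,0,0,0,23,0,0,0,0,0,0,23,0,0,0,0,0,0,23,0,0,0,0],
)

```text
clock: 5.05
eef_pos: [511.9, -71.1, 86.0]
tool_rot: [-3.14, -0.0, -0.051]
force: [-0.5, 4.2, 5.7]
width: 10.7
gripper_force: 60.8
```

Gripped (about 12 mm wing, 60 N). Turn it anticlockwise.

Call:
play_rows(
  deltas=[0,0,0,0,0,-0.15,0,0,0,0,0,0,-0.3,0,0,0,0,0,0,-0.45,0,0,0,0,0,0,-0.6,0,0,0,0,0,0,-0.75,0,0,0,0,0,0,-0.9,0,0,0,0,0,0,-1.05,0,0,0,0,0,0,-1.2,0,0,0,0,0,0,-1.24,0,0,0,0,0,0,-1.24,0],
)

```text
clock: 6.3
eef_pos: [510.9, -69.3, 86.0]
tool_rot: [-3.139, -0.003, 1.19]
force: [-2.7, 8.5, 8.5]
width: 10.3
gripper_force: 61.2
```

```bash
python3 -c "
from cell import *;s=read_state();print(s['torque'],s['force'],s['tool_rot'],s['qpos'])"
```

```text
[1.72718159 0.32950291 0.02594562] [-2.65917483  8.54833614  8.46391892] [-3.13880309 -0.00329072  1.18977295] [-0.15130433  0.63604879  0.35321598  2.00083862 -0.39632524  0.57292638
  0.09454142]
```

Call:
play_rows(
  deltas=[0,0,0,0,0,-0.04,0,0,0,0,0,0,-0.08,0,0,0,0,0,0,-0.12,0,0,0,0,0,0,-0.12,0],
)

```text
clock: 6.8
eef_pos: [510.9, -69.3, 86.0]
tool_rot: [-3.139, -0.005, 1.302]
force: [-1.3, 9.4, 9.3]
width: 10.5
gripper_force: 78.8
```

```bash
python3 -c "
from cell import *;s=read_state();print(s['torque'],s['force'],s['tool_rot'],s['qpos'])"
```

```text
[ 2.01384945  0.4093277  -1.71837871] [-1.31864883  9.40694029  9.34314689] [-3.13920219 -0.00476533  1.30215139] [-0.12920308  0.63095695  0.32032233  2.00056081 -0.36322044  0.56659401
  0.17454533]
```

Right knob is at its stop (reaction torque 1.7 N m). Release, rise and go above the left knob.

Call:
play_rows(
  deltas=[0,0,0,0,0,-0.02,0.5,0,0,0,0,0,-0.02,0.5,0,0,0,0,0,-0.02,0.5,0,0,-30,0,0,-0.02,0.5,0,0,-65,0,0,0,0.5,0,0,-65,0,0,0.18,0.5,0,0,-65,0,0,0.36,0.5,0,0,-65,0,0,0.54,0.5],
)

```text
clock: 7.8
eef_pos: [511.7, -72.6, 150.7]
tool_rot: [3.141, 0.0, 0.762]
force: [0.8, 0.3, -0.0]
width: 42.9
gripper_force: 0.0
```

```bash
python3 -c "
from h import *
go(532.5,36.5,150,-0.17)"
```

```text
t 7.8 pos [511.7 -72.6 150.7] rot [3.141 0.    0.762] q [-0.28  0.56  0.55  1.95 -0.42  0.74 -0.29] w 42.9 F [ 0.8  0.3 -0. ]
d [ 90.3 -64.6   0.7] [ 0.001 -0.     0.932]
```

Call:
play_rows(
  deltas=[90,-64.5,0,0,0,0.93,0.5,90,-64.5,0,0,0,0.93,0.5,90,-64.5,0,0,0,0.93,0.5,90,-64.5,0,0,0,0.93,0.5,90,-64.5,0,0,0,0.93,0.5,90,-64.5,0,0,0,0.93,0.5,90,-64.5,0,0,0,0.93,0.5,90,-64.5,0,0,0,0.93,0.5],
)

```text
clock: 8.8
eef_pos: [531.6, 36.6, 150.7]
tool_rot: [-3.141, -0.0, -0.161]
force: [-0.1, -0.3, 0.4]
width: 43.0
gripper_force: 0.0
```

Run:
```python
from h import *
import cv2
go(532.5,36.5,86,-0.17)
c=camera_info("wrist");im=cv2.cvtColor(get_image("wrist"),cv2.COLOR_RGB2BGR);np.save("w2.npy",c["T"])
cv2.imwrite("pics/w2.png",im)
print(proj(c,np.array([532.5,35,135])))
```

```text
t 8.8 pos [531.6  36.6 150.7] rot [-3.141 -0.    -0.161] q [-0.64  0.67  0.83  1.91 -0.65  0.85 -1.2 ] w 43.0 F [-0.1 -0.3  0.4]
d [ 0.9 -0.  64.7] [-0.    -0.     0.009]
[282.04184853 233.27212771]
```

View pics/w2.png

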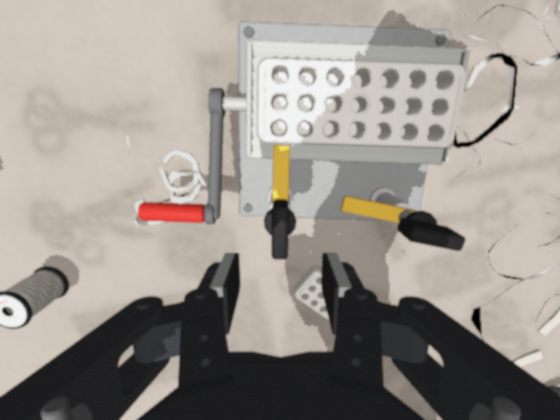

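The right tongue is swung aside. The left wing lies along the tool axis, centred at (279.5,231), and the grip runs (139,212)–(206,213). Descend and grip.

Call:
play_rows(
  deltas=[0.9,0,35,0,0,0,0.5,0.9,0,64,0,0,0,0.5,0.9,0,64,0,0,0,0.5,0.9,0,64,0,0,0,0,0.9,0,64,0,0,0,0,0.9,0,64,0,0,0,0,0.9,0,64,0,0,0,0],
)

```text
clock: 9.72
eef_pos: [533.6, 36.8, 88.0]
tool_rot: [-3.14, -0.002, -0.162]
force: [-0.9, 0.7, 6.5]
width: 10.2
gripper_force: 60.8
```

Run:
```python
from h import *
c=camera_info("wrist");c["T"]=np.load("w2.npy")
for u,v,z in((139,212,67),(206,213,67),(215,98,40)):print(atz(c,u,v,z))
```

```text
[548.59129851 163.30772668  67.        ]
[538.02463535 103.59519366  67.        ]
[635.2736595   79.21888599  40.        ]
```

Call:
play_rows(
  deltas=[0,0,0,0,0,-0.16,0,0,0,0,0,0,-0.32,0,0,0,0,0,0,-0.48,0,0,0,0,0,0,-0.64,0,0,0,0,0,0,-0.8,0,0,0,0,0,0,-0.96,0,0,0,0,0,0,-1.12,0,0,0,0,0,0,-1.28,0,0,0,0,0,0,-1.4,0,0,0,0,0,0,-1.45,0],
)

```text
clock: 10.98
eef_pos: [532.4, 38.9, 88.0]
tool_rot: [-3.141, -0.004, 1.286]
force: [-3.3, 5.7, 8.1]
width: 10.5
gripper_force: 72.4
```

```bash
python3 -c "
from cell import *;s=read_state();print(s['torque'],s['force'],s['tool_rot'],s['qpos'])"
```

```text
[ 1.17929953  0.60934929 -1.37942701] [-3.32577073  5.67251414  8.09532567] [-3.14086705 -0.00411751  1.2864743 ] [-0.3379233   0.64639887  0.32774926  1.95325052 -0.35946107  0.59759301
 -0.05615495]
```

Both knobs are at their stops. Release, rise and go above the lever grip, with fingers closing across the pin (yaw 1.38).

Call:
play_rows(
  deltas=[0,0,0,0,0,0,0.5,0,0,0,0,0,0,0.5,0,0,0,0,0,0,0.5,0,0,-30,0,0,0,0.5,0,0,-62,0,0,0,0.5,0,0,-62,0,0,0,0.5],
)

```text
clock: 11.72
eef_pos: [534.3, 36.3, 150.6]
tool_rot: [3.137, -0.001, 1.288]
force: [-0.0, 1.0, -0.0]
width: 42.9
gripper_force: 0.0
```

```bash
python3 -c "
from h import *
go(544,135,150,1.38)"
```

```text
t 11.72 pos [534.3  36.3 150.6] rot [ 3.137e+00 -1.000e-03  1.288e+00] q [-0.38  0.56  0.39  1.9  -0.3   0.74 -0.1 ] w 42.9 F [-0.  1. -0.]
d [ 97.5 -18.3   0.6] [ 0.005 -0.001 -0.092]
```

Call:
play_rows(
  deltas=[50,-9,0,0,0,-0.05,0.5,97.5,-18.3,0,0,0,-0.09,0.5,97.5,-18.3,0,0,0,-0.09,0.5,97.5,-18.3,0,0,0,-0.09,0.5],
)

```text
clock: 12.22
eef_pos: [541.5, 134.6, 147.7]
tool_rot: [-3.14, 0.002, 1.378]
force: [-0.0, -0.1, -0.7]
width: 42.8
gripper_force: 0.0
```

Run:
```python
from h import *
import cv2
go(544,135,22,1.38)
c=camera_info("wrist");im=cv2.cvtColor(get_image("wrist"),cv2.COLOR_RGB2BGR);np.save("w3.npy",c["T"])
cv2.imwrite("pics/w3.png",im)
print(proj(c,np.array([543.3,133.5,67])))
h=cv2.cvtColor(im,cv2.COLOR_BGR2HSV);m=((h[...,0]<8)|(h[...,0]>174))&(h[...,1]>180)&(h[...,2]>90)
n,l,st,ce=cv2.connectedComponentsWithStats(m.astype(np.uint8));i=1+st[1:,4].argmax();print(st[i],ce[i],atz(c,*ce[i],69),n)
```

```text
t 12.22 pos [541.5 134.6 147.7] rot [-3.140e+00  2.000e-03  1.378e+00] q [-0.54  0.59  0.37  1.84 -0.29  0.77 -0.2 ] w 42.8 F [-0.  -0.1 -0.7]
d [  1.1   2.5 125.7] [-0.001  0.002 -0.002]
[282.9547793  210.03765296]
[276 179  17  64 990] [283.65555556 210.67676768] [543.88954102 133.36189165  69.        ] 2
```

View pics/w3.png

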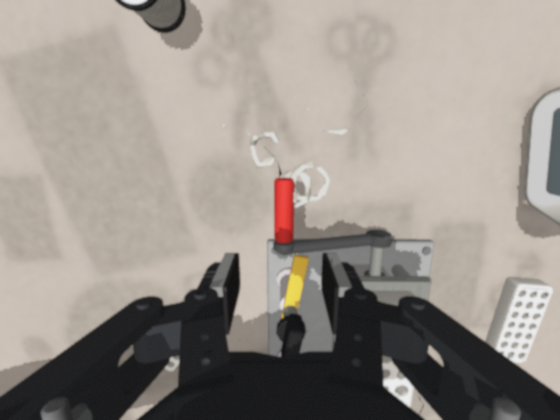

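The pin is at (543.9,133.4), as predicted, and the left knob is now turned. Descend around the pin and grip.

Call:
play_rows(
  deltas=[1,2.5,45,0,0,0,0.5,1,2.5,85,0,0,0,0.5,1,2.5,110,0,0,0,0.5,1,2.5,125,0,0,0,0.5,1,2.5,125,0,0,0,0.5,1,2.5,125,0,0,0,0,1,2.5,125,0,0,0,0,1,2.5,125,0,0,0,0,1,2.5,125,0,0,0,0],
)

```text
clock: 13.4
eef_pos: [544.5, 135.9, 24.2]
tool_rot: [-3.141, -0.0, 1.378]
force: [-3.0, -0.2, 6.3]
width: 15.6
gripper_force: 58.8
```

Pin held. Swing it along the 100 mm arc, first seven steps to 0.91 rad, then check.

Call:
play_rows(
  deltas=[0,4.3,-12.3,0,0,0,0,0,10.1,-23.9,0,0,0,0,0,17.4,-34.6,0,0,0,0,0,26,-44.3,0,0,0,0,0,35.8,-52.9,0,0,0,0,0,46.7,-60,0,0,0,0,0,58.3,-65.7,0,0,0,0,0,58.3,-65.7,0,0,0,0],
)

```text
clock: 14.4
eef_pos: [591.6, 126.9, 91.7]
tool_rot: [-3.121, -0.0, 1.379]
force: [-26.0, 2.1, 29.9]
width: 15.4
gripper_force: 58.5
```

Forces are higher than expected (30 N), so I measure the pin by colour with the cameras before continuing.

```bash
cat >> h.py <<'E'
def red(n,box=None):
    import cv2
    c=camera_info(n);im=get_image(n);h=cv2.cvtColor(im,cv2.COLOR_RGB2HSV);m=((h[...,0]<6)|(h[...,0]>174))&(h[...,1]>180)&(h[...,2]>80)
    k,l,st,ce=cv2.connectedComponentsWithStats(m.astype(np.uint8))
    for i in range(1,k):
        if st[i,4]>15:print(n,st[i],ce[i].round(1))
    return c
E
python3 - <<'E'
from h import *
s=read_state();print(s["force"],s["torque"],s["eef_pos"],s["tool_rot"])
c=red("wrist");red("side");red("scene")
th=-.19;piv=np.array([543.9,133.4,40])+96.4*np.array([np.cos(th),np.sin(th),0])
for a in(0.6,.7,.8,.9,1,1.3):
    P=piv+[-100*np.sin(1.3-a)*np.cos(th),-100*np.sin(1.3-a)*np.sin(th),100*np.cos(1.3-a)]
    print(a,P.round(0),proj(c,P).round(1),proj("side",P).round(1),proj("scene",P).round(1))
E
```

```text
[-25.97330131   2.0550408   29.91902739] [ 0.73351496  6.44434353 -0.04917761] [591.64203676 126.85897637  91.73292172] [-3.12050558e+00 -1.30535737e-04  1.37906838e+00]
wrist [ 263  221   34  111 3379] [279.4 274.7]
side [280 177   7  10  40] [283.3 181.2]
0.6 [575. 127. 116.] [250.9 264.9] [278.  185.4] [249.1 195.7]
0.7 [583. 126. 123.] [264.5 270.1] [280.6 183.9] [250.8 192.4]
0.8 [591. 124. 128.] [280.2 275. ] [283.3 182.7] [252.6 189.2]
0.9 [600. 123. 132.] [297.9 279.3] [286.3 181.7] [254.5 186.2]
1 [610. 121. 136.] [317.4 282.9] [289.4 181.1] [256.5 183.3]
1.3 [639. 115. 140.] [380.8 288.3] [299.2 180.8] [263.  175.8]
```

All three cameras put the lever at about 0.8 rad with the pin still between the fingers. The load comes from the pin turning under the 60 N grip, so I ease the grip to a loose cage and measure again.

Call:
play_rows(
  deltas=[0,-8,0,0,0,0,0.27,0,-8,2,0,0,0,0.27,0,-8,5,0,0,0,0.27,0,-8,6,0,0,0,0.27],
)

```text
clock: 15.05
eef_pos: [593.9, 126.5, 83.6]
tool_rot: [-3.14, -0.0, 1.378]
force: [-5.2, 1.3, 3.9]
width: 23.3
gripper_force: 2.8
```

Run:
```python
from h import *
s=read_state();print(s["force"],s["torque"],s["eef_pos"],s["tool_rot"],s["width"],s["gripper_force"])
c=red("wrist");red("side")
th=-.19;piv=np.array([543.9,133.4,40])+96.4*np.array([np.cos(th),np.sin(th),0])
for a in(0.6,.7,.8,.9,1):
    P=piv+[-100*np.sin(1.3-a)*np.cos(th),-100*np.sin(1.3-a)*np.sin(th),100*np.cos(1.3-a)]
    print(a,P.round(0),proj(c,P).round(1),proj("side",P).round(1))
```

```text
[-5.22535037  1.30252312  3.94981021] [ 0.26019663  1.25127451 -0.04856032] [593.86995327 126.51258599  83.58889522] [-3.14043326e+00 -3.16783176e-04  1.37802811e+00] 23.271087869673025 2.837972044944763
wrist [ 256  226   36  116 3777] [274.1 282.1]
side [280 177   8   9  46] [283.6 181. ]
0.6 [575. 127. 116.] [246.  272.3] [278.  185.4]
0.7 [583. 126. 123.] [260.4 277.9] [280.6 183.9]
0.8 [591. 124. 128.] [277.  283.1] [283.3 182.7]
0.9 [600. 123. 132.] [295.8 287.7] [286.3 181.7]
1 [610. 121. 136.] [316.4 291.5] [289.4 181.1]
```

Force fell to 5 N, with the lever at about 0.79 rad resting on the finger. Finish the arc caged, with small steps.

Call:
play_rows(
  deltas=[0,5.5,-3,0,0,0,0.27,0,11.7,-5.6,0,0,0,0.27,0,18,-7.8,0,0,0,0.27,0,24.1,-9.6,0,0,0,0.27,0,30.5,-11,0,0,0,0.27,0,36.8,-12,0,0,0,0.27,0,43,-12.5,0,0,0,0.27,0,48,-12.7,0,0,0,0.27,0,48,-12.7,0,0,0,0.27,0,48,-12.7,0,0,0,0.27],
)

```text
clock: 16.4
eef_pos: [641.9, 116.7, 95.9]
tool_rot: [3.14, 0.0, 1.378]
force: [-1.5, -0.1, 0.4]
width: 23.0
gripper_force: 0.5
```

```bash
cat > m.py <<'E'
from h import *
s=read_state();print(s["force"],s["torque"],s["eef_pos"],s["tool_rot"],s["width"],s["gripper_force"])
c=red("wrist");red("side")
th=-.19;piv=np.array([543.9,133.4,40])+96.4*np.array([np.cos(th),np.sin(th),0])
for a in(1.1,1.2,1.3,1.4):
    P=piv+[-100*np.sin(1.3-a)*np.cos(th),-100*np.sin(1.3-a)*np.sin(th),100*np.cos(1.3-a)]
    print(a,P.round(0),proj(c,P).round(1),proj("side",P).round(1))
E
python3 m.py
```

```text
[-1.52863222 -0.11342785  0.43356762] [ 0.09711773  0.24674324 -0.01421512] [641.9041755  116.67931201  95.91336397] [3.14018170e+00 6.13003815e-05 1.37764221e+00] 22.985876651227645 0.5444849096238613
wrist [ 256  226   37  116 3775] [274.2 281.7]
side [296 175   7  10  47] [299.5 179.2]
1.1 [619. 119. 138.] [235.2 280.1] [292.6 180.7]
1.2 [629. 117. 140.] [254.8 281.5] [295.9 180.6]
1.3 [639. 115. 140.] [275.1 282. ] [299.2 180.8]
1.4 [648. 113. 140.] [295.4 281.4] [302.5 181.2]
```

The lever is at about 1.30 by both cameras, with 1.5 N holding force as specified. Close the fingers and take the last look.

Call:
play_rows(
  deltas=[0,-2,0,0,0,0,0,0,-2,0,0,0,0,0,0,-2,0,0,0,0,0,0,-2,0,0,0,0,0,0,-2,0,0,0,0,0,0,-2,0,0,0,0,0],
)

```text
clock: 17.25
eef_pos: [639.6, 117.1, 96.1]
tool_rot: [3.141, 0.0, 1.378]
force: [0.0, -1.3, 2.4]
width: 15.7
gripper_force: 58.8
```

```bash
python3 m.py
python3 - <<'E'
from h import *
import cv2
a=cv2.cvtColor(get_image("scene"),cv2.COLOR_RGB2BGR)[165:285,220:360];b=cv2.cvtColor(get_image("side"),cv2.COLOR_RGB2BGR)[160:280,230:350]
cv2.imwrite("pics/f.png",np.hstack([cv2.resize(a,(400,343)),cv2.resize(b,(400,343))]))
E
```

```text
[ 1.84617827e-03 -1.29111743e+00  2.40980728e+00] [-0.13398323 -0.15342206 -0.01547674] [639.58305309 117.13856156  96.14898028] [3.14093438e+00 1.52574869e-05 1.37763094e+00] 15.707710104681157 58.77369403839111
wrist [ 263  226   36  116 3773] [280.2 281.9]
side [296 175   6   9  40] [299.2 179.4]
1.1 [619. 119. 138.] [239.9 279.8] [292.6 180.7]
1.2 [629. 117. 140.] [259.5 281.3] [295.9 180.6]
1.3 [639. 115. 140.] [279.8 281.7] [299.2 180.8]
1.4 [648. 113. 140.] [300.  281.2] [302.5 181.2]
```

View pics/f.png

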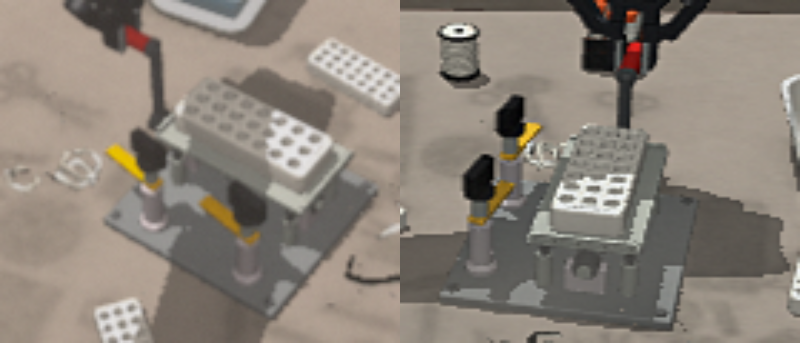

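The picture shows both yellow tongues swung clear and the lever upright in the gripper. The foam rack sits centred on the raised plate. Handing in.

```bash
python3 -c "
from cell import *
print(finish_job())"
```

```text
the job is handed in; nothing more can be done
None
```

The job is handed in, verdict not shown: both knobs are turned to their stops, the lever is held upright at about 1.30 rad by the camera fit, and the foam rack is still on the raised plate.

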